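# Shut the red supply valve under the sliding cover

## Task

Push the aluminium cover of the grey valve box along its rails, all the way aside onto the blank deck, without lifting it, so that the two valve handles come to light. Then push the red handle round clockwise until it is fully shut, and leave the blue one open as it is. Disturb nothing else on the bench and finish clear of everything.

Things in the scene. Friction and masses are not known exactly. Their poses are not given: they have to be found in the camera images.
- valve_box: Grey valve box fixed to the bench, 258 (its x) x 284 (its y) x 70 mm high. Origin: centre of the underside; x away from the robot at yaw 0, z up. Rails along y (inner faces x = +-121 mm) and end stops (inner faces y = +-134 mm) rise to 70 mm above the bench; between them the cover slides on a surface 60 mm above the bench. Brass hose tails stick out 34 mm from both y ends, below 36 mm.
- well (a point): Centre of the open well's mouth, 60 mm above the bench. The well holds the two valves; in the box frame it spans x -106 to +106, y -118 to -14 mm, with its floor 8 mm above the bench.
- blank_deck (a point): Centre of the place where the cover lies when fully aside, at y = +70 mm in the box frame, on the flat blank deck 60 mm above the bench.
- cover: Loose aluminium cover, 0.25 to 0.46 kg, 238 (x) x 128 (y) x 6 mm, with an upright black push bar across its middle. Axes along the box's, 2 mm play beside the rails; it slides along the box's y with 2 to 5 N. Origin: centre of the underside. In the box frame it starts at y about -66 mm, hiding the well; the far stop is at y = +70; beyond y = +50 the well is fully uncovered.
- cover_bar (a point): Middle of the top edge of the cover's black push bar, 27 mm above the cover's underside. The bar is 90 mm long (along x), 12 mm thick (along y) and stands 21 mm above the plate.
- valve_red: Brass valve in the well with the red handle. Origin: on the bench plane, below the handle's upright pivot; axes along the box's. In the box frame the pivot is at y = -48 mm and x = -38 or +57 mm (the blue one has the other; this varies). Lever 56 mm long from the pivot, outer 38 mm a red sleeve 14 mm wide, from 36 to 53 mm above the bench. Valve body and pipe below it reach 34 mm.
- valve_blue: The same valve with a blue sleeve on its handle; to be left open.
- red_tip (a point): End of the red handle, 56 mm from its pivot, 44.5 mm above the bench.
- blue_tip (a point): End of the blue handle, 56 mm from its pivot, 44.5 mm above the bench.
- lever_red (a joint): Angle of the red handle: 0 = open, pointing along the box's -y (in line with the pipe); grows clockwise seen from above; 1.57 = shut against its stop, pointing along the box's -x (across the pipe). Starts at 0 to 0.3. Stays where it is left; turning takes about 0.1 N m (2 to 3 N near its end).
- lever_blue (a joint): Angle of the blue handle, as for the red one; starts near 0 (open).
- tape_roll: Roll of tan tape lying flat, 96 x 95 x 25 mm, a bystander. Origin: centre of the underside.
- marker: White marker pen with a black cap lying down, 17 x 135 x 16 mm, a bystander. Origin: centre of the underside.
- cup_white: White-lidded specimen cup, 63 mm wide, 65 mm high, a bystander. Origin: centre of the underside.
- bottle_small: Small white bottle with a green cap, 33 mm wide, 58 mm high, a bystander. Origin: centre of the underside.

How it is judged:
On the way, in this order (a step that is already met when the one before it is completed fails the run):
1. the cover lies aside on the blank deck and the well is fully uncovered (y of cover in the frame of valve_box above 0.05 m), for 0.2 s.
2. the red handle is shut (value of joint lever_red above 1.4 rad), for 0.2 s.
At the end, for the whole second after the job is handed in: The cover lies flat on the blank deck, its centre beyond y = +50 mm in the box frame (the well wholly uncovered) and at rest; the red handle is turned beyond 1.4 rad (stop at 1.57); the blue handle is still below 0.3 rad (y of cover in the frame of valve_box above 0.05 m and z of cover in the frame of valve_box between 0.056 and 0.064 m and angle between cover's own z axis and vertical below 0.05 rad and linear speed of cover below 0.02 m/s and value of joint lever_red above 1.4 rad and value of joint lever_blue below 0.3 rad); the robot touches nothing.
It fails at once if the cover is lifted off its rails (more than 10 mm) or tipped (z of cover in the frame of valve_box above 0.07 m or angle between cover's own z axis and vertical above 0.12 rad).
It fails at once if the blue handle is turned (value of joint lever_blue above 0.3 rad).
It fails at once if a bystander is moved by more than 30 mm (distance of any of tape_roll, marker, cup_white, bottle_small from where it was at the start of the episode above 0.03 m).
It also fails if it takes over 45 s, if anything falls off the work surface, if the arm or the gripper's body presses on something with over 40 N, if the wrist force passes 120 N, or if a joint passes its speed limit or range.

## Robot

A 6-joint arm with a two-finger parallel gripper is mounted at the origin on a cart in front of the work surface, level with it; the furniture and walls round the work are solid. World frame = base frame: x ahead of the robot, y to its left, z up, the work surface at z = 0. Lengths are in m, angles in rad, forces in N, time in s.
With the tool pointing down it reaches from about 0.325 to 0.9 m from the base axis. Payload 6.1 kg.
Tool frame: the origin (TCP) lies midway between the tips of the shut fingers; the grasp point (between the pads) lies 19 mm behind it; x points along the fingers, y is the direction in which the jaws open and shut, and the axes are right-handed (so a half turn about x gives the same grasp; the last joint's range is limited). The gripper opens to 85 mm and grips with 20 to 120 N. Pads are 22 mm wide; open, the fingers measure 114 mm over their backs; the gripper's body (76 mm by 85 mm) begins 54 mm behind the grasp point. The pads swing forward as they close: fully open they stand 13 mm farther back than shut.
Start: joints at [1.004, 0.22, 1.526, -0, 1.395, -0.126], TCP at [0.267, 0.565, 0.209] pointing down, gripper open.
Joint ranges: [-2.98, 2.98], [-0.91, 2.08], [0.09, 2.57], [-1.24, 4.39], [0.2, 2.65], [-2.68, 2.68]. Speed limits (rad/s): [2.57, 2.57, 3.01, 3.14, 3.14, 3.14].

## Interface

Orientations are given as a rotation vector (axis times angle).
In Python, from rig import observe, grab_frame, calibration, finish_job, find_in, spot_point gives the robot as it stands. The module is installed in compiled form; this text tells all that it offers.
- The arm moves only by the shell command python3 -m pendant 'ROWS' [OPENING]. ROWS is JSON, a list of rows, each an object with "translation": the shift along the tool's x, y, z each as a share of 4 cm, from -1 to 1, a list of three; "delta_rot": the turn, a rotation vector about the tool's x, y, z each as a share of 90 degrees, from -1 to 1, a list of three. In form: [{"translation": [dx, dy, dz], "delta_rot": [wx, wy, wz]}, ...]. A call has 1 to 12 rows; each row shifts and turns the commanded pose from where the row before left it, along the tool's axes as they then stand; what a row does not reach is not made up. A row lasts 1/8 s, in which the tool goes at most 62.5 mm and 10.7 degrees, less where a joint would pass 70% of its speed; a pose out of reach is approached as far as the arm can. A call with a number of a shift or a turn outside -1 to 1 is refused whole. A call with a gripper value outside its range is refused whole. OPENING is the closure in counts, from 0 (fully open) to 255 (shut), set as the call begins (- or left out, the last holds). The fingers move at their own pace and stop on an object; the grip force is fixed at half the most. Time passes only in rows, so rows that do not move let the fingers close. It gives the time, the measured TCP pose, the force and the opening at its end, in the units of the state.
- observe(): the state, without advancing time (a new reading comes with each control period).
- grab_frame(name): name is "scene" or "top"; returns the picture (420x560x3 uint8, blue, green, red); there is no depth.
- calibration(name): a dict with "K" (3x3 intrinsics, pixels), "cam_to_world" (4x4, takes a point from camera to world coordinates). Camera axes: x right, y down, z forward; pixel columns grow to the right and rows downward; lengths in m; the calibration is good to about 2 mm. A picture is of the moment at which its call begins. calibration takes no time and is no camera call.
- finish_job(): hands the job in, once; it reports no verdict.
Trained networks look in the newest picture that a camera, given by its name, has taken for a name from the list of things; names that differ only in an ending like _2 or _b are one class to them, and where a whole thing is asked for, a point or a joint stands for the part that bears it (a point fixed in the world has none). Each returns a list of dicts, best first, with "p" (0 to 1); they miss things now and then, are a little off and sometimes report something else, mostly with a low value. They report only what shows in the picture. A call takes as long as a camera call.
- find_in(camera, query): "location" ([column, row] in pixels, amid what is visible of it).
- spot_point(camera, query): "location" ([column, row] in pixels: a listed point, or the origin of a listed thing).
The state is a dict: "time": time; "q": joint angles; "dq": joint speeds; "tau": joint torques, N m; "tool_pos": TCP position; "eef_rot": TCP orientation; "wrist_force": force on the tool from outside, world axes, zero at the start; "ft_torque": the same for the moment, N m; "width": finger opening in m.
Only numpy, scipy, OpenCV 4.12 (cv2) and the standard library are available. Lean on these libraries where they do the work, as an engineer would, in place of code of your own. Each camera call takes 0.05 s, during which the arm holds its last target.

## Working session

There is one attempt and no reset: what is moved stays moved. The work goes in short steps, Python scripts to look and compute and a shell command to move; the robot and the scene stay as the last step left them, time stands still between calls to the robot, and variables do not carry over. Pictures are saved under pics/ and viewed, and the job is handed in when it is done.

```bash
mkdir -p pics
cat > h.py <<'E'
import numpy as np, cv2
from rig import *
from scipy.spatial.transform import Rotation as R
def ray(cam,px,z):
    c=calibration(cam);K=np.array(c["K"]);T=np.array(c["cam_to_world"])
    d=T[:3,:3]@np.linalg.solve(K,[px[0],px[1],1]);o=T[:3,3]
    return o+d*(z-o[2])/d[2]
def proj(cam,p):
    c=calibration(cam);K=np.array(c["K"]);T=np.linalg.inv(np.array(c["cam_to_world"]))
    q=K@(T[:3,:3]@np.array(p)+T[:3,3]);return q[:2]/q[2]
def save(cam,n):
    f=grab_frame(cam);cv2.imwrite(f"pics/{n}.png",f);return f
E
python3 - <<'E'
from h import *
np.set_printoptions(precision=4,suppress=True)
for c in("scene","top"):
    save(c,c+"0");print(c,np.array(calibration(c)["cam_to_world"])[:3,3])
s=observe();print(s["tool_pos"],R.from_rotvec(s["eef_rot"]).as_matrix(),s["width"],s["time"])
for c in("scene","top"):
  for q,z in(("valve_box",0),("cover",.06),("cover_bar",.087),("well",.06),("blank_deck",.06),("tape_roll",0),("marker",0),("cup_white",0),("bottle_small",0)):
    for r in spot_point(c,q)[:1]: print(c,q,r["p"],r["location"],ray(c,r["location"],z))
print(observe()["time"])
E
```

```text
scene [-0.1069 -0.5535  0.7653]
top [0.3715 0.0241 1.6827]
[0.2664 0.5648 0.2078] [[-0.0009  0.4267  0.9044]
 [-0.0015  0.9044 -0.4267]
 [-1.     -0.0017 -0.0002]] 0.0859170083322228 0.1
scene valve_box 0.63 [298.5, 231.4] [ 0.5338 -0.0195  0.    ]
scene cover_bar 0.57 [317.3, 221.1] [ 0.5245 -0.0922  0.087 ]
scene blank_deck 0.92 [287.4, 202.1] [0.5599 0.0455 0.06  ]
scene tape_roll 0.57 [184.5, 195.1] [0.4251 0.3803 0.    ]
scene marker 0.75 [385.8, 330.4] [ 0.4095 -0.38    0.    ]
scene cup_white 0.81 [217.5, 179.1] [0.5566 0.3671 0.    ]
scene bottle_small 0.5 [439.1, 260.2] [ 0.69   -0.3769  0.    ]
top valve_box 0.84 [287.7, 211.1] [ 0.5321 -0.0361  0.    ]
top cover 0.85 [306.0, 211.5] [ 0.5263 -0.0941  0.06  ]
top cover_bar 0.81 [306.7, 211.2] [ 0.5247 -0.0944  0.087 ]
top blank_deck 0.83 [266.9, 205.0] [0.5451 0.0347 0.06  ]
top tape_roll 0.65 [161.7, 241.1] [0.4214 0.3876 0.    ]
top marker 0.66 [390.6, 250.7] [ 0.4048 -0.3867  0.    ]
top cup_white 0.55 [168.4, 200.1] [0.5612 0.3707 0.    ]
top bottle_small 0.67 [387.9, 170.2] [ 0.6805 -0.3781  0.    ]
1.0
```

View pics/top0.png

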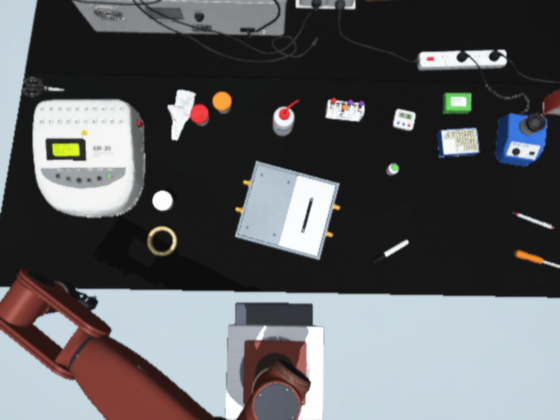

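View pics/scene0.png

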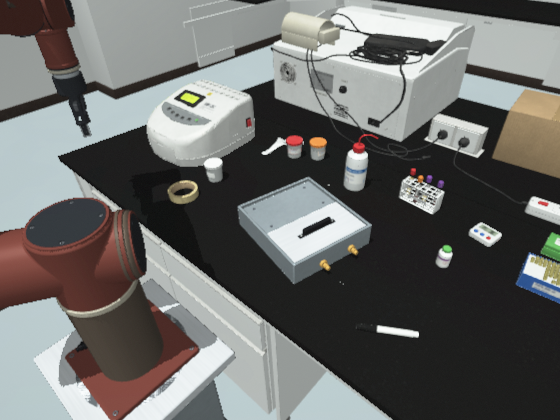

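The top view shows the grey box with corners near (257,162), (340,184), (320,259) and (236,238). The white cover is on its right half, with the black bar at (307,214). Next I'll fit the box pose.

Run:
```python
from h import *
np.set_printoptions(precision=4,suppress=True)
f=cv2.imread("pics/top0.png")
cr=f[145:275,220:355];cv2.imwrite("pics/crop0.png",cv2.resize(cr,None,fx=5,fy=4.5,interpolation=cv2.INTER_CUBIC))
g=cv2.cvtColor(f,cv2.COLOR_BGR2GRAY)
m=np.zeros_like(g);m[150:270,225:350]=(g[150:270,225:350]>60)*255
m=cv2.morphologyEx(m,cv2.MORPH_CLOSE,np.ones((9,9)));m=cv2.morphologyEx(m,cv2.MORPH_OPEN,np.ones((13,13)))
cs,_=cv2.findContours(m,0,1);c=max(cs,key=cv2.contourArea)
r=cv2.minAreaRect(c);print(r)
b=cv2.boxPoints(r);P=np.array([ray("top",p,.07) for p in b]);print(b,P,P.mean(0))
print([np.linalg.norm(P[i]-P[i-1]) for i in range(4)],[np.arctan2(*(P[i]-P[i-1])[[0,1]]) for i in range(4)])
k=f.astype(int);w=(g>200);w[:150]=0;w[270:]=0;w[:,:270]=0;w[:,350:]=0
m=(w*255).astype(np.uint8);m=cv2.morphologyEx(m,cv2.MORPH_CLOSE,np.ones((9,9)))
cs,_=cv2.findContours(m,0,1);c=max(cs,key=cv2.contourArea);r=cv2.minAreaRect(c);print("cover",r);b=cv2.boxPoints(r);P=np.array([ray("top",p,.066) for p in b]);print(P,P.mean(0),[np.arctan2(*(P[i]-P[i-1])[[0,1]]) for i in range(4)],[np.linalg.norm(P[i]-P[i-1]) for i in range(4)])
```

```text
((287.1221923828125, 209.8979034423828), (94.99698638916016, 80.56871032714844), 15.124006271362305)
[[230.7583 236.3941]
 [251.7794 158.6161]
 [343.4861 183.4017]
 [322.4649 261.1797]] [[ 0.4392  0.1497  0.07  ]
 [ 0.6966  0.0877  0.07  ]
 [ 0.6206 -0.2152  0.07  ]
 [ 0.3652 -0.1488  0.07  ]] [ 0.5304 -0.0317  0.07  ]
[np.float64(0.3074972660612873), np.float64(0.26474615599682944), np.float64(0.312334217575576), np.float64(0.26391001195912445)] [np.float64(0.24300630697398162), np.float64(1.806802782085863), np.float64(-2.8958760637392915), np.float64(-1.3164880644576344)]
cover ((306.9652099609375, 215.15798950195312), (45.3073844909668, 74.49991607666016), 18.758649826049805)
[[ 0.4203  0.0105  0.066 ]
 [ 0.6539 -0.0638  0.066 ]
 [ 0.6085 -0.2057  0.066 ]
 [ 0.3759 -0.1296  0.066 ]] [ 0.5146 -0.0971  0.066 ] [np.float64(0.306509549875274), np.float64(1.878635980614472), np.float64(-2.8316596825617784), np.float64(-1.2543575339327475)] [np.float64(0.14688098967194332), np.float64(0.24517343396727329), np.float64(0.14898515664904494), np.float64(0.24467524029982915)]
```

View pics/crop0.png

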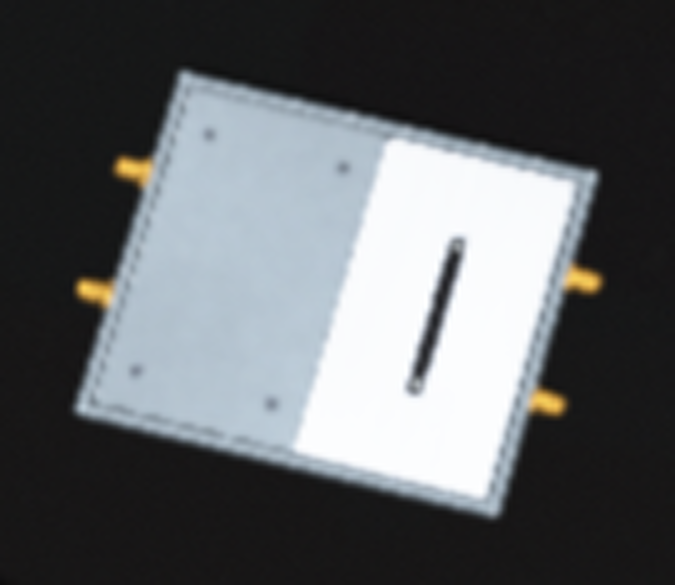

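Run:
```python
from h import *
np.set_printoptions(precision=4,suppress=True)
q=np.array([(182,70),(598,173),(497,516),(78,410)],float)
px=np.c_[(q[:,0]+.5)/5-.5+220,(q[:,1]+.5)/4.5-.5+145]
P=np.array([ray("top",p,.07) for p in px])[:,:2]
L=np.array([(129,142),(129,-142),(-129,-142),(-129,142)])/1000
H=P-P.mean(0);c=P.mean(0)
th=np.arctan2((L[:,0]*H[:,1]-L[:,1]*H[:,0]).sum(),(L*H).sum());print(P,c,th,[np.linalg.norm(P[i]-P[i-1]) for i in range(4)])
Rm=np.array([[np.cos(th),-np.sin(th)],[np.sin(th),np.cos(th)]])
for n,b in(("cov",(0,-.066)),("push",(0,-.09)),("wellc",(0,-.066)),("deck",(0,.07))):print(n,c+Rm@b)
for a in [(459,241),(415,388)]:
  p=ray("top",((a[0]+.5)/5-.5+220,(a[1]+.5)/4.5-.5+145),.087)[:2];print("bar",p,Rm.T@(p-c))
for a in L: print("scene reproj",proj("scene",[*(c+Rm@a),.07]))
```

```text
[[ 0.6917  0.0737]
 [ 0.6214 -0.2011]
 [ 0.3711 -0.1375]
 [ 0.4416  0.1353]] [ 0.5315 -0.0324] -0.24868500370330565 [np.float64(0.2575310768060756), np.float64(0.2836760403628435), np.float64(0.2583195604554805), np.float64(0.2818316194463668)]
cov [ 0.5152 -0.0964]
push [ 0.5093 -0.1196]
wellc [ 0.5152 -0.0964]
deck [0.5487 0.0354]
bar [ 0.5674 -0.109 ] [ 0.0537 -0.0654]
bar [ 0.461 -0.082] [-0.056  -0.0654]
scene reproj [308.1569 176.4338]
scene reproj [371.6536 225.1769]
scene reproj [293.0054 266.3969]
scene reproj [236.3115 206.0931]
```

```bash
cat >> h.py <<'E'
C=np.array([.5315,-.0324]);TH=-.2487
RB=np.array([[np.cos(TH),-np.sin(TH)],[np.sin(TH),np.cos(TH)]])
def st():
    s=observe();m=R.from_rotvec(s["eef_rot"]).as_matrix()
    b=RB.T@(np.array(s["tool_pos"])[:2]-C)
    print("t",round(s["time"],2),"box",b.round(4),"z",round(s["tool_pos"][2],4),"down",m[:,0].round(3),"yaw err deg",round(np.degrees(np.arctan2(m[1,1],m[0,1])-TH)-90,2),"F(box)",(RB.T@np.array(s["wrist_force"])[:2]).round(1),round(s["wrist_force"][2],1),"w",round(s["width"],3))
E
python3 -m pendant '[{"translation":[0,-1,0.6],"delta_rot":[-0.061,0,0]},{"translation":[0,-1,0.6],"delta_rot":[-0.061,0,0]},{"translation":[0,-1,0.6],"delta_rot":[0,0,0]},{"translation":[0,-1,0.6],"delta_rot":[0,0,0]},{"translation":[0,-1,0.6],"delta_rot":[0,0,0]},{"translation":[0,-1,0.6],"delta_rot":[0,0,0]},{"translation":[0,-1,0.6],"delta_rot":[0,0,0]},{"translation":[0,-1,0.6],"delta_rot":[0,0,0]},{"translation":[0,-1,0.6],"delta_rot":[0,0,0]},{"translation":[0,-1,0.6],"delta_rot":[0,0,0]},{"translation":[0,0,0],"delta_rot":[0,0,0]}]' 255
python3 -c "from h import *;st()"
```

```text
time: 2.38
tool_pos: [0.3883, 0.1132, 0.2091]
eef_rot: [0.199, 1.561, -0.2]
wrist_force: [-0.2, 0.3, 0.8]
width: -0.0002
t 2.38 box [-0.1746  0.1058] z 0.2091 down [ 0.001 -0.001 -1.   ] yaw err deg -0.32 F(box) [-0.3  0.2] 0.8 w -0.0
```

```bash
python3 -m pendant '[{"translation":[0,-0.91,0.73],"delta_rot":[0,0,0]},{"translation":[0,-0.91,0.73],"delta_rot":[0,0,0]},{"translation":[0,-0.91,0.73],"delta_rot":[0,0,0]},{"translation":[0,-0.91,0.73],"delta_rot":[0,0,0]},{"translation":[0,-0.91,0.73],"delta_rot":[0,0,0]},{"translation":[0,-0.91,0.73],"delta_rot":[0,0,0]},{"translation":[0.8,0,0],"delta_rot":[0,0,0]},{"translation":[0.8,0,0],"delta_rot":[0,0,0]},{"translation":[0.8,0,0],"delta_rot":[0,0,0]},{"translation":[0,0,0],"delta_rot":[0,0,0]},{"translation":[0,0,0],"delta_rot":[0,0,0]}]'
python3 - <<'E'
from h import *
st();f=save("scene","s1");cv2.imwrite("pics/s1c.png",cv2.resize(f[150:300,210:400],None,fx=4,fy=4,interpolation=cv2.INTER_CUBIC))
E
```

```text
time: 3.75
tool_pos: [0.5044, -0.1389, 0.114]
eef_rot: [0.195, 1.561, -0.195]
wrist_force: [0.9, -0.1, 0.5]
width: -0.0003
t 3.75 box [-1.000e-04 -1.099e-01] z 0.114 down [ 0.001 -0.    -1.   ] yaw err deg 0.02 F(box) [0.9 0.1] 0.5 w -0.0
```

View pics/s1c.png

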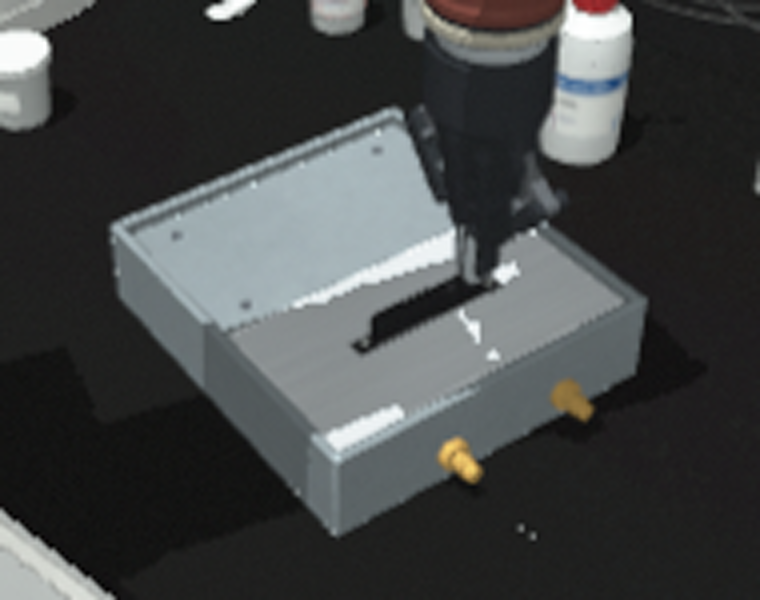

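The shut fingers show at crop (487,275), in front of the bar and above the cover. I'll descend to about 74 mm.

```bash
python3 -c "
from h import *
print(proj('scene',observe()['tool_pos']))"
python3 -m pendant '[{"translation":[0.5,0,0],"delta_rot":[0,0,0]},{"translation":[0.5,0,0],"delta_rot":[0,0,0]},{"translation":[0,0,0],"delta_rot":[0,0,0]}]'
python3 - <<'E'
from h import *
st();f=save("scene","s2");cv2.imwrite("pics/s2c.png",cv2.resize(f[150:300,210:400],None,fx=4,fy=4,interpolation=cv2.INTER_CUBIC))
E
```

```text
[327.61388429 224.6599488 ]
time: 4.18
tool_pos: [0.5033, -0.139, 0.073]
eef_rot: [0.196, 1.563, -0.195]
wrist_force: [-0.8, -0.1, 0.2]
width: -0.0001
t 4.17 box [-0.0011 -0.1102] z 0.073 down [-0.001  0.    -1.   ] yaw err deg -0.02 F(box) [-0.7 -0.3] 0.2 w -0.0
```

View pics/s2c.png

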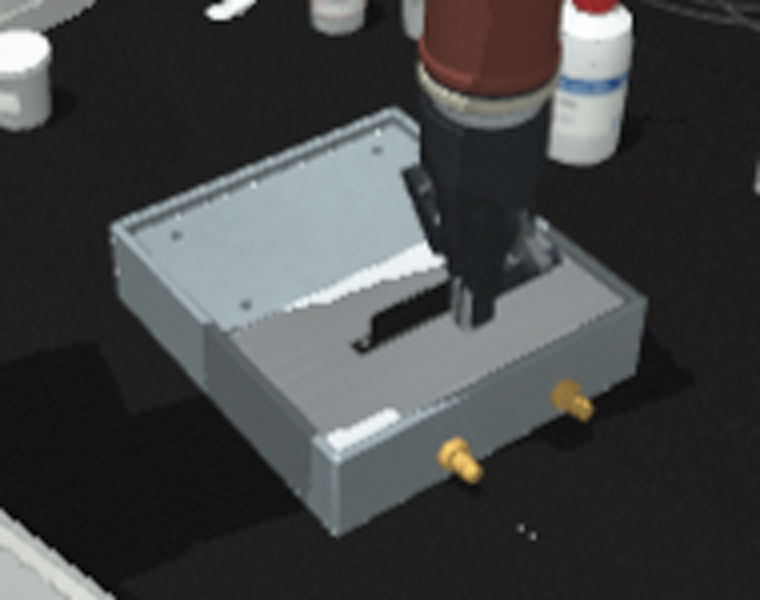

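```bash
python3 -m pendant '[{"translation":[0,0.3,0],"delta_rot":[0,0,0]},{"translation":[0,0.3,0],"delta_rot":[0,0,0]},{"translation":[0,0.3,0],"delta_rot":[0,0,0]},{"translation":[0,0.3,0],"delta_rot":[0,0,0]},{"translation":[0,0.3,0],"delta_rot":[0,0,0]}]'
python3 - <<'E'
from h import *
st();f=save("scene","s3");cv2.imwrite("pics/s3c.png",cv2.resize(f[150:300,210:400],None,fx=4,fy=4,interpolation=cv2.INTER_CUBIC))
E
```

```text
time: 4.85
tool_pos: [0.5185, -0.0801, 0.0728]
eef_rot: [0.195, 1.562, -0.195]
wrist_force: [0.2, 0.2, 0.4]
width: 0.0001
t 4.85 box [-0.0009 -0.0494] z 0.0728 down [ 0.  0. -1.] yaw err deg -0.0 F(box) [0.1 0.2] 0.4 w 0.0
```

View pics/s3c.png

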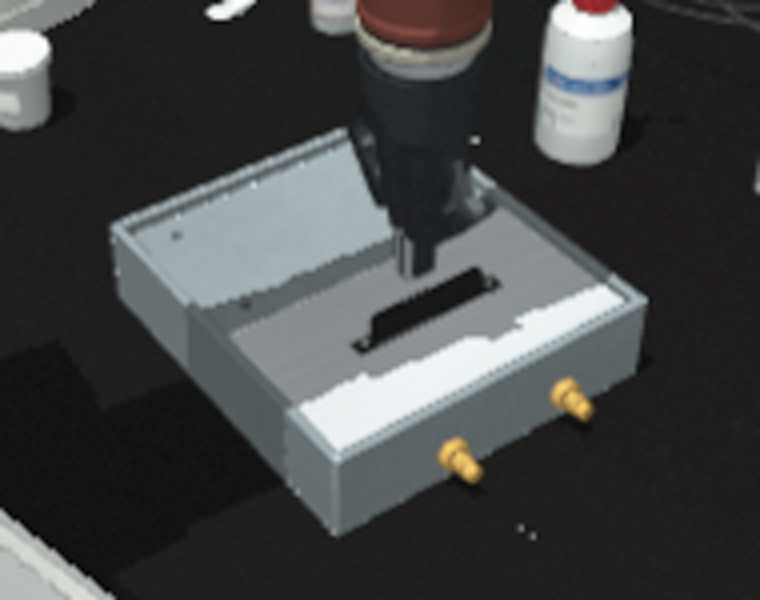

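The finger is now behind the bar, and the bar hasn't moved from (365,345)–(495,285). The tip must have passed over it, so it sits higher than I thought. I'll compare the projection with the picture.

Run:
```python
from h import *
np.set_printoptions(precision=1,suppress=True)
def crop(p): return (np.array(p)-[210,150])*4+1.5
p=np.array(observe()["tool_pos"])
for dz in(0,.01,.02,.03): print("tcp+",dz,crop(proj("scene",p+[0,0,dz])))
B=lambda x,y,z:[*(C+RB@[x,y]),z]
for x in(-.045,.045): print("bar",crop(proj("scene",B(x,-.066,.087))),crop(proj("scene",B(x,-.066,.066))))
for x in (-.129,.129):
  for y in(-.142,.142): print("corner",x,y,crop(proj("scene",B(x,y,.07))),crop(proj("scene",B(x,y,0))))
f=save("top","t3");cv2.imwrite("pics/t3c.png",cv2.resize(f[145:275,220:355],None,fx=5,fy=4.5,interpolation=cv2.INTER_CUBIC))
```

```text
tcp+ 0 [409.1 297.8]
tcp+ 0.01 [409.5 286.6]
tcp+ 0.02 [409.9 275.3]
tcp+ 0.03 [410.3 263.8]
bar [372.1 322. ] [371.7 345.7]
bar [480.1 270. ] [478.4 293.4]
corner -0.129 -0.142 [333.6 467. ] [334.1 542.7]
corner -0.129 0.142 [106.8 225.8] [115.9 298.7]
corner 0.129 -0.142 [648.2 302.2] [635.7 377. ]
corner 0.129 0.142 [394.2 107.2] [392.4 178. ]
```

View pics/t3c.png

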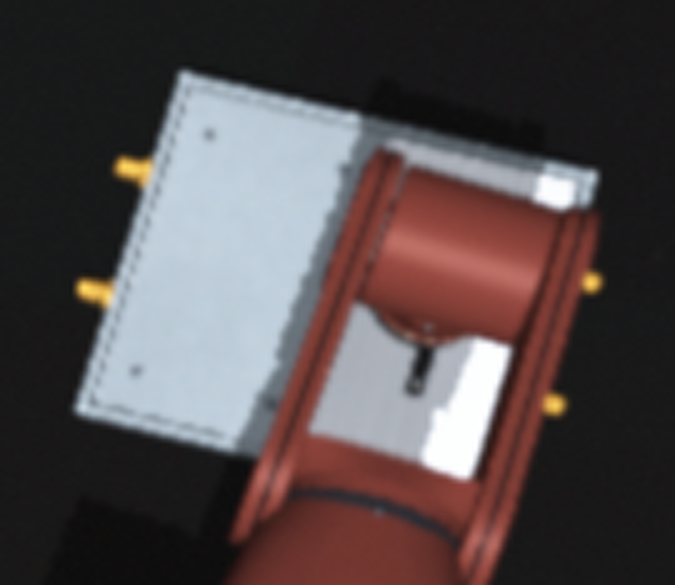

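Run:
```python
from h import *
np.set_printoptions(precision=1,suppress=True)
def crop(p): return (np.array(p)-[210,150])*4+1.5
for n,p in(("s1",[.5044,-.1389,.114]),("s2",[.5033,-.139,.073]),("s3",[.5185,-.0801,.0728])):
  for dz in(0,.01,.015,.02): print(n,dz,crop(proj("scene",np.array(p)+[0,0,dz])))
  print(n,"dy+.02",crop(proj("scene",np.array(p)+[*(RB@[0,.02]),0])))
a=[cv2.imread(f"pics/{n}c.png")[180:380,330:570] for n in("s1","s2","s3")]
cv2.imwrite("pics/cmp.png",cv2.resize(np.hstack(a),(792,220)))
```

```text
s1 0 [471.1 301. ]
s1 0.01 [472. 289.]
s1 0.015 [472.4 283. ]
s1 0.02 [472.8 277. ]
s1 dy+.02 [451.4 284. ]
s2 0 [467.  349.3]
s2 0.01 [467.7 337.9]
s2 0.015 [468.1 332.2]
s2 0.02 [468.5 326.5]
s2 dy+.02 [447.7 332.1]
s3 0 [410.2 298.6]
s3 0.01 [410.6 287.4]
s3 0.015 [410.9 281.7]
s3 0.02 [411.1 276. ]
s3 dy+.02 [392.4 282.7]
```

View pics/cmp.png

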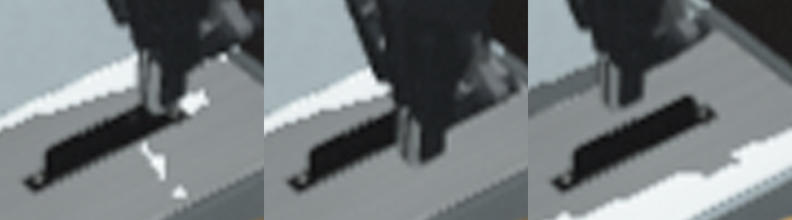

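The offset holds in all three pictures: the real fingertip is about 18–19 mm higher than the reported TCP. That's how it passed over the bar without touching it. I'll go back over the bar higher up, then descend with this correction and watch the force.

```bash
python3 -m pendant '[{"translation":[-0.6,0,0],"delta_rot":[0,0,0]},{"translation":[0,-0.8,0],"delta_rot":[0,0,0]},{"translation":[0,-0.8,0],"delta_rot":[0,0,0]},{"translation":[0.3,0,0],"delta_rot":[0,0,0]},{"translation":[0.3,0,0],"delta_rot":[0,0,0]},{"translation":[0.2,0,0],"delta_rot":[0,0,0]},{"translation":[0.12,0,0],"delta_rot":[0,0,0]},{"translation":[0,0,0],"delta_rot":[0,0,0]}]'
python3 - <<'E'
from h import *
st();f=save("scene","s4");cv2.imwrite("pics/s4c.png",cv2.resize(f[150:300,210:400],None,fx=4,fy=4,interpolation=cv2.INTER_CUBIC))
E
```

```text
time: 5.95
tool_pos: [0.5022, -0.1425, 0.0594]
eef_rot: [0.195, 1.563, -0.195]
wrist_force: [0.2, 0.3, -0.2]
width: -0.0001
t 5.95 box [-0.0013 -0.114 ] z 0.0594 down [-0.001  0.    -1.   ] yaw err deg 0.01 F(box) [0.2 0.3] -0.2 w -0.0
```

View pics/s4c.png

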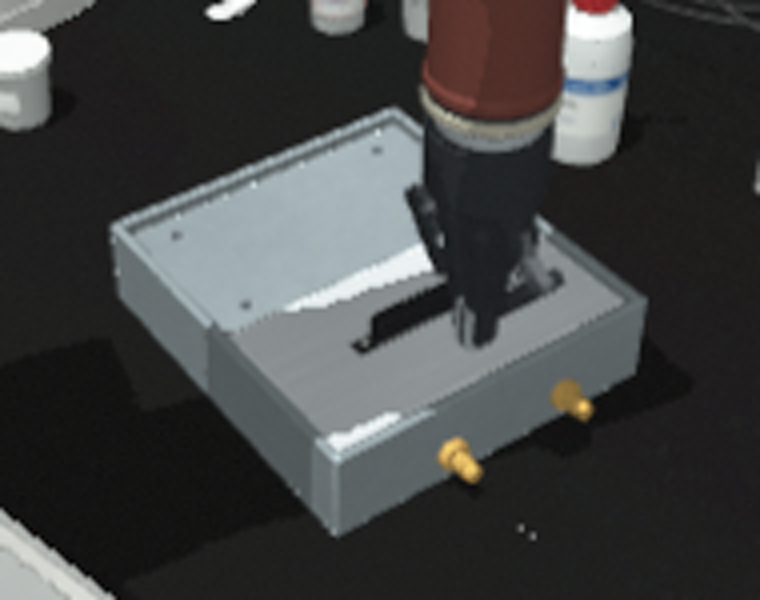

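The reported z is 59 mm, below the plate top, yet there is no contact. That confirms the offset, so I'll push now.

```bash
python3 -m pendant '[{"translation":[0,0.3,0],"delta_rot":[0,0,0]},{"translation":[0,0.3,0],"delta_rot":[0,0,0]},{"translation":[0,0.3,0],"delta_rot":[0,0,0]},{"translation":[0,0.3,0],"delta_rot":[0,0,0]}]'
python3 - <<'E'
from h import *
st();f=save("scene","s5");cv2.imwrite("pics/s5c.png",cv2.resize(f[150:300,210:400],None,fx=4,fy=4,interpolation=cv2.INTER_CUBIC))
E
```

```text
time: 6.5
tool_pos: [0.5146, -0.0959, 0.0602]
eef_rot: [0.195, 1.562, -0.196]
wrist_force: [-0.7, -1.9, 0.1]
width: -0.0002
t 6.5 box [-0.0007 -0.0657] z 0.0602 down [ 0.    -0.001 -1.   ] yaw err deg 0.0 F(box) [-0.2 -2. ] 0.1 w -0.0
```

View pics/s5c.png

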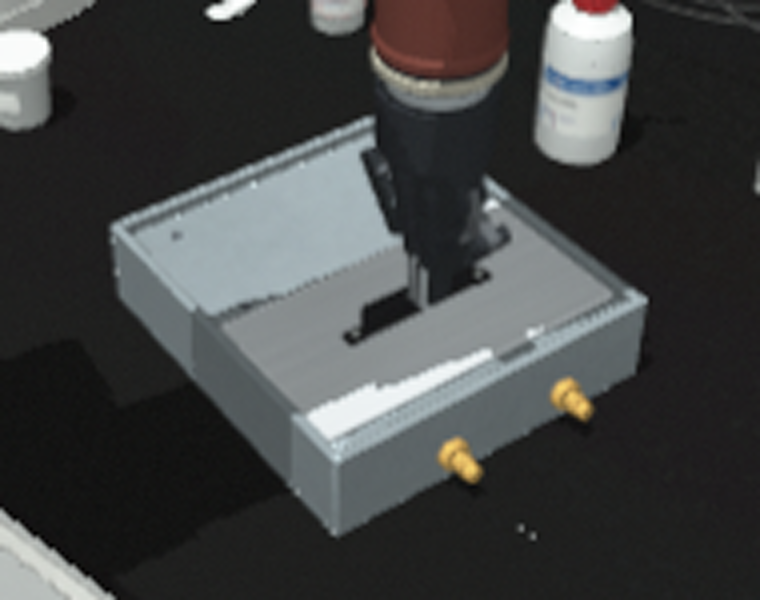

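It is pushing with 2 N and the bar has moved. Continuing.

```bash
python3 -m pendant '[{"translation":[0,0.3,0],"delta_rot":[0,0,0]},{"translation":[0,0.3,0],"delta_rot":[0,0,0]},{"translation":[0,0.3,0],"delta_rot":[0,0,0]},{"translation":[0,0.3,0],"delta_rot":[0,0,0]},{"translation":[0,0.3,0],"delta_rot":[0,0,0]},{"translation":[0,0.3,0],"delta_rot":[0,0,0]},{"translation":[0,0.3,0],"delta_rot":[0,0,0]},{"translation":[0,0.3,0],"delta_rot":[0,0,0]},{"translation":[0,0.2,0],"delta_rot":[0,0,0]},{"translation":[0,0,0],"delta_rot":[0,0,0]}]'
python3 - <<'E'
from h import *
st();f=save("scene","s6");cv2.imwrite("pics/s6c.png",cv2.resize(f[150:300,210:400],None,fx=4,fy=4,interpolation=cv2.INTER_CUBIC))
E
```

```text
time: 7.8
tool_pos: [0.54, 0.0052, 0.0598]
eef_rot: [0.196, 1.562, -0.194]
wrist_force: [-1.0, 0.2, 0.1]
width: 0.0002
t 7.8 box [-0.001   0.0385] z 0.0598 down [-0.     0.001 -1.   ] yaw err deg 0.02 F(box) [-1.  -0.1] 0.1 w 0.0
```

View pics/s6c.png

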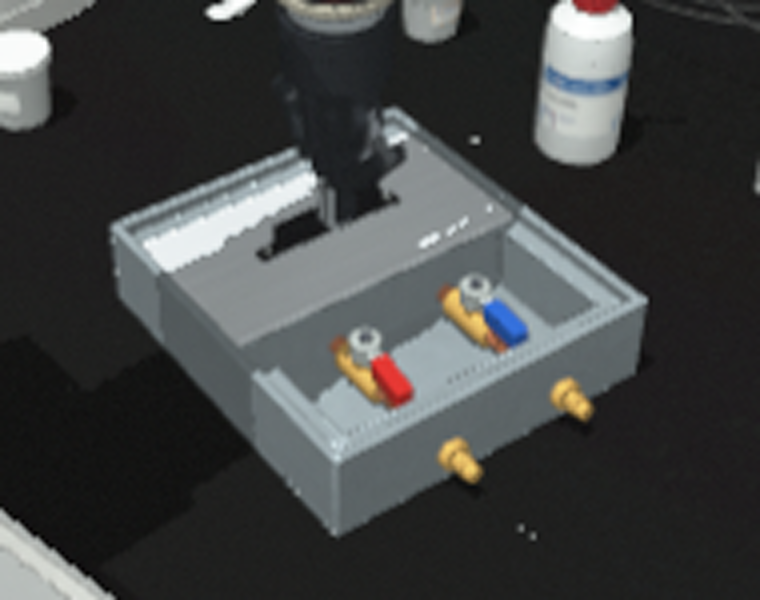

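The well is open, with red at x=-38 (crop (390,380)) and blue at x=+57. I'll push the cover the last stretch gently.

```bash
python3 -m pendant '[{"translation":[0,0.15,0],"delta_rot":[0,0,0]},{"translation":[0,0.15,0],"delta_rot":[0,0,0]},{"translation":[0,0.1,0],"delta_rot":[0,0,0]},{"translation":[0,0,0],"delta_rot":[0,0,0]}]'
python3 - <<'E'
from h import *
st();f=save("scene","s7");cv2.imwrite("pics/s7c.png",cv2.resize(f[150:300,210:400],None,fx=4,fy=4,interpolation=cv2.INTER_CUBIC))
E
```

```text
time: 8.35
tool_pos: [0.544, 0.0202, 0.06]
eef_rot: [0.196, 1.562, -0.195]
wrist_force: [-0.1, -0.7, -0.3]
width: -0.0003
t 8.35 box [-0.0008  0.054 ] z 0.06 down [ 0.  0. -1.] yaw err deg -0.01 F(box) [ 0.1 -0.7] -0.3 w -0.0
```

View pics/s7c.png

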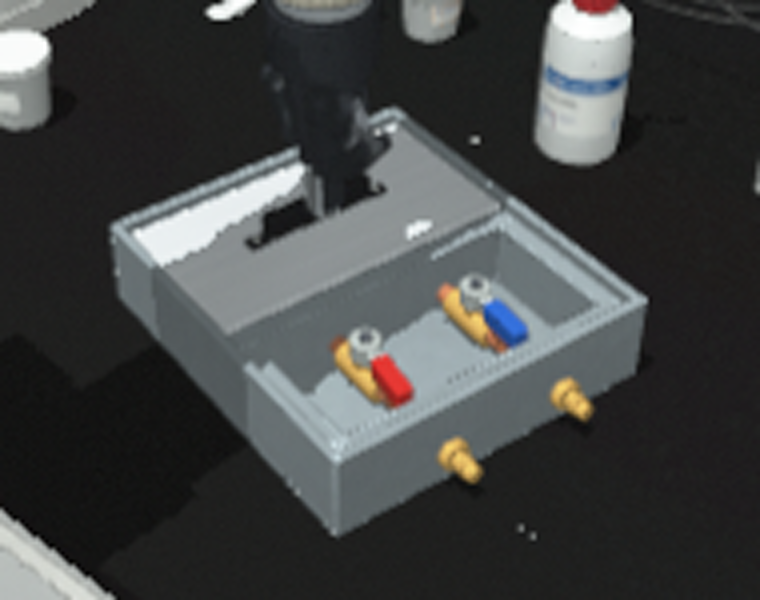

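Run:
```python
from h import *
np.set_printoptions(precision=1,suppress=True)
def crop(p): return (np.array(p)-[210,150])*4+1.5
B=lambda x,y,z:[*(C+RB@[x,y]),z]
for y in(.05,.06,.07): print(y,"base -x end",crop(proj("scene",B(-.045,y-.006,.066))),"edge -x",crop(proj("scene",B(-.119,y-.064,.066))),"edge +x",crop(proj("scene",B(.119,y-.064,.066))))
for n in("valve_red","valve_blue","red_tip","blue_tip"):
  z=.0445
  for r in spot_point("scene",n)[:1]:
    w=ray("scene",r["location"],z if "tip" in n else 0); print(n,r["p"],crop(r["location"]),"box mm",1000*(RB.T@(w[:2]-C)))
print("ideal",crop(proj("scene",B(-.038,-.048,.045))),crop(proj("scene",B(-.038,-.104,.0445))),crop(proj("scene",B(.057,-.104,.0445))))
```

```text
0.05 base -x end [279.3 258. ] edge -x [234.4 345.9] edge +x [512.4 215.7]
0.06 base -x end [271.5 250.6] edge -x [226.3 337.4] edge +x [503.4 208.7]
0.07 base -x end [263.8 243.3] edge -x [218.4 329.1] edge +x [494.6 201.9]
valve_red 0.52 [358.3 411.5] box mm [-49.4 -57.6]
valve_blue 0.69 [459.9 335.9] box mm [ 55.2 -38.2]
red_tip 0.58 [412.3 405.9] box mm [ -43.4 -108.8]
ideal [364.  349.3] [414.5 398.2] [526.  340.7]
```

```bash
python3 -m pendant '[{"translation":[0,0.1,0],"delta_rot":[0,0,0]},{"translation":[0,0,0],"delta_rot":[0,0,0]},{"translation":[0,-0.2,0],"delta_rot":[0,0,0]},{"translation":[-0.7,0,0],"delta_rot":[0,0,0]},{"translation":[-0.6,0,0],"delta_rot":[0,0,0]},{"translation":[0,-0.7,0],"delta_rot":[0,0,0]},{"translation":[0,-0.7,0],"delta_rot":[0,0,0]},{"translation":[0,-0.7,0],"delta_rot":[0,0,0]},{"translation":[0,-0.7,-0.12],"delta_rot":[0,0,0]},{"translation":[0,-0.7,0],"delta_rot":[0,0,0]},{"translation":[0.5,0,0],"delta_rot":[0,0,0]},{"translation":[0,0,0],"delta_rot":[0,0,0]}]'
python3 - <<'E'
from h import *
st();f=save("scene","s8");cv2.imwrite("pics/s8c.png",cv2.resize(f[150:300,210:400],None,fx=4,fy=4,interpolation=cv2.INTER_CUBIC))
E
```

```text
time: 10.1
tool_pos: [0.5021, -0.1187, 0.0906]
eef_rot: [0.197, 1.565, -0.196]
wrist_force: [0.4, 0.3, 0.2]
width: 0.0
t 10.1 box [-0.0073 -0.0909] z 0.0906 down [-0.003  0.001 -1.   ] yaw err deg -0.09 F(box) [0.3 0.4] 0.2 w 0.0
```

View pics/s8c.png

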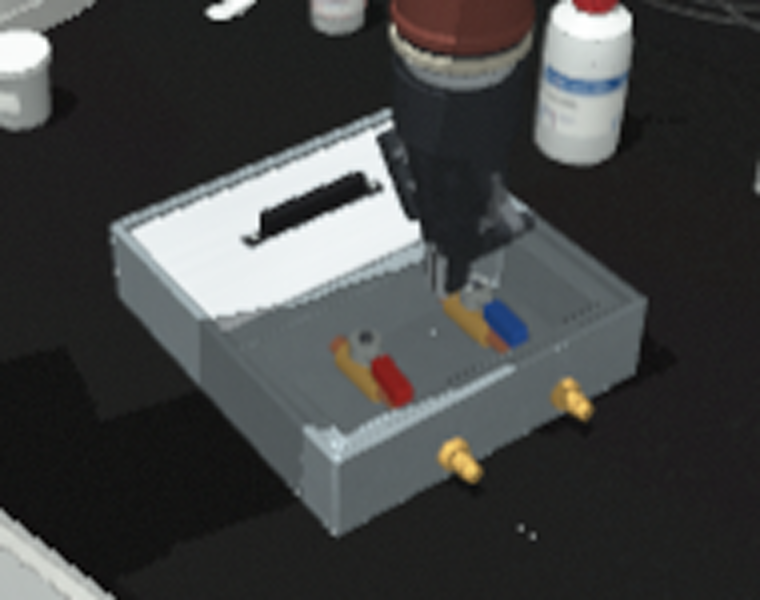

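The cover is at its far stop. The fingers are above the gap between the two handles, so I'll lower into the gap in stages.

```bash
python3 -m pendant '[{"translation":[0.4,0,0.03],"delta_rot":[0,0,0]},{"translation":[0.4,0,0],"delta_rot":[0,0,0]},{"translation":[0.4,0,0],"delta_rot":[0,0,0]},{"translation":[0.2,0,0],"delta_rot":[0,0,0]},{"translation":[0,0,0],"delta_rot":[0,0,0]}]'
python3 - <<'E'
from h import *
st();f=save("scene","s9");cv2.imwrite("pics/s9c.png",cv2.resize(f[150:300,210:400],None,fx=4,fy=4,interpolation=cv2.INTER_CUBIC))
E
```

```text
time: 10.78
tool_pos: [0.5042, -0.1186, 0.035]
eef_rot: [0.196, 1.564, -0.195]
wrist_force: [0.1, 0.5, -0.0]
width: -0.0001
t 10.78 box [-0.0052 -0.0903] z 0.035 down [-0.002  0.001 -1.   ] yaw err deg -0.02 F(box) [-0.   0.5] -0.0 w -0.0
```

View pics/s9c.png

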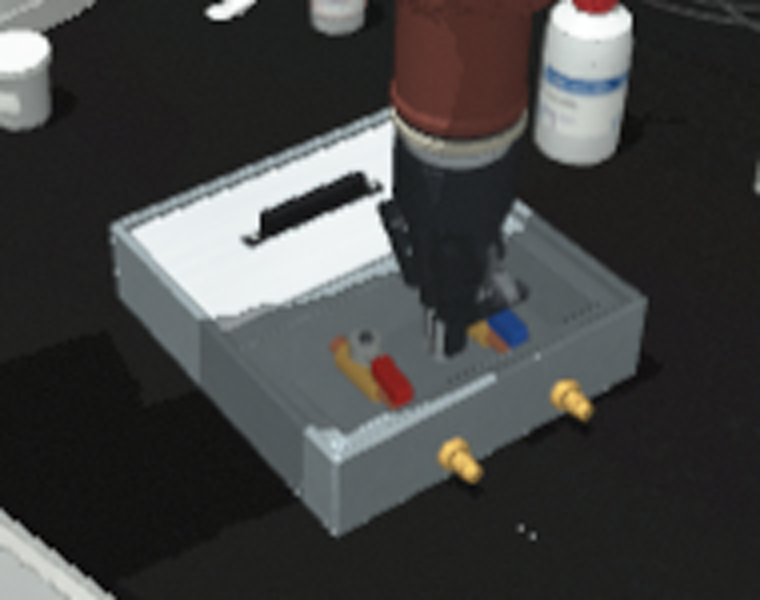

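```bash
python3 -m pendant '[{"translation":[0.23,0,0],"delta_rot":[0,0,0]},{"translation":[0,0,-0.2],"delta_rot":[0,0,0]},{"translation":[0,0,-0.2],"delta_rot":[0,0,0]},{"translation":[0,-0.03,-0.2],"delta_rot":[0,0,0]},{"translation":[0,-0.03,-0.2],"delta_rot":[0,0,0]},{"translation":[0,0,0],"delta_rot":[0,0,0]}]'
python3 - <<'E'
from h import *
st();f=save("scene","s10");cv2.imwrite("pics/s10c.png",cv2.resize(f[150:300,210:400],None,fx=4,fy=4,interpolation=cv2.INTER_CUBIC))
E
```

```text
time: 11.58
tool_pos: [0.4735, -0.1136, 0.0276]
eef_rot: [0.195, 1.56, -0.196]
wrist_force: [1.5, 0.5, 3.2]
width: -0.0003
t 11.57 box [-0.0362 -0.093 ] z 0.0276 down [ 0.001 -0.001 -1.   ] yaw err deg -0.04 F(box) [1.3 0.9] 3.2 w -0.0
```

View pics/s10c.png

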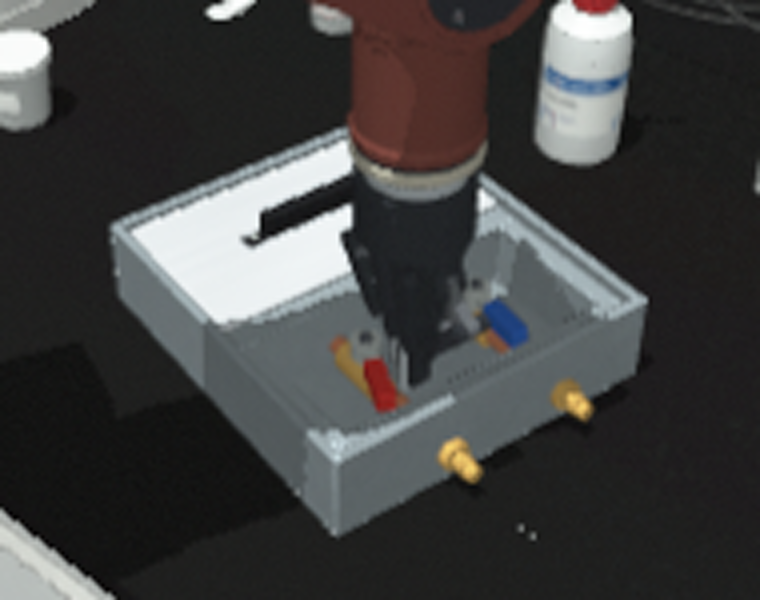

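The red handle is turning and blue is untouched. Continuing round the arc.

```bash
python3 -m pendant '[{"translation":[-0.02,0.02,-0.2],"delta_rot":[0,0,0]},{"translation":[0,0.06,-0.2],"delta_rot":[0,0,0]},{"translation":[0,0.14,-0.18],"delta_rot":[0,0,0]},{"translation":[0,0.15,-0.17],"delta_rot":[0,0,0]},{"translation":[0,0,0],"delta_rot":[0,0,0]}]'
python3 - <<'E'
from h import *
st();f=save("scene","s11");cv2.imwrite("pics/s11c.png",cv2.resize(f[150:300,210:400],None,fx=4,fy=4,interpolation=cv2.INTER_CUBIC))
E
```

```text
time: 12.25
tool_pos: [0.4465, -0.0907, 0.0271]
eef_rot: [0.195, 1.564, -0.195]
wrist_force: [0.6, -0.5, 1.7]
width: 0.0002
t 12.25 box [-0.0681 -0.0775] z 0.0271 down [-0.002  0.001 -1.   ] yaw err deg 0.03 F(box) [ 0.7 -0.3] 1.7 w 0.0
```

View pics/s11c.png

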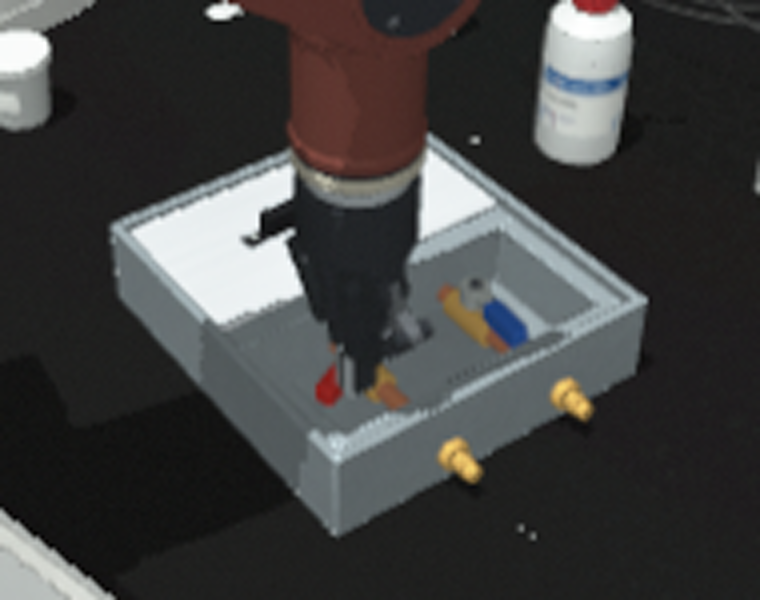

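```bash
python3 -m pendant '[{"translation":[0,0.15,-0.12],"delta_rot":[0,0,0]},{"translation":[0,0.15,-0.06],"delta_rot":[0,0,0]},{"translation":[0,0.12,0],"delta_rot":[0,0,0]},{"translation":[0,0,0],"delta_rot":[0,0,0]}]'
python3 - <<'E'
from h import *
st();f=save("scene","s12");cv2.imwrite("pics/s12c.png",cv2.resize(f[150:300,210:400],None,fx=4,fy=4,interpolation=cv2.INTER_CUBIC))
E
```

```text
time: 12.8
tool_pos: [0.4443, -0.0728, 0.0271]
eef_rot: [0.196, 1.564, -0.195]
wrist_force: [0.2, -0.2, -0.4]
width: -0.0005
t 12.8 box [-0.0746 -0.0606] z 0.0271 down [-0.002  0.001 -1.   ] yaw err deg 0.01 F(box) [ 0.3 -0.1] -0.4 w -0.001
```

View pics/s12c.png

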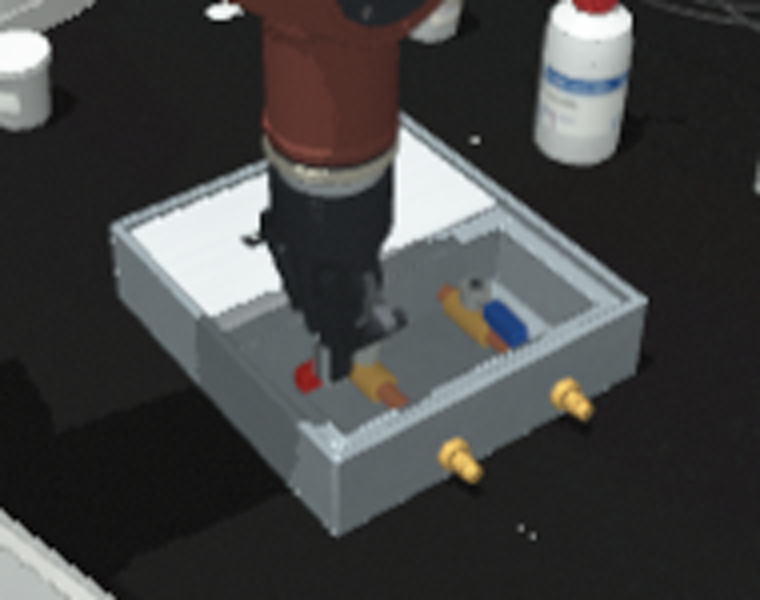

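Nearly shut. I'll push in small increments until the stop shows in the force.

```bash
python3 -m pendant '[{"translation":[0,0.08,0],"delta_rot":[0,0,0]},{"translation":[0,0.08,0],"delta_rot":[0,0,0]},{"translation":[0,0,0],"delta_rot":[0,0,0]}]'
python3 -c "
from h import *
st()"
```

```text
time: 13.22
tool_pos: [0.4452, -0.0707, 0.0273]
eef_rot: [0.189, 1.565, -0.2]
wrist_force: [-7.4, -17.7, -0.3]
width: -0.0002
t 13.22 box [-0.0742 -0.0584] z 0.0273 down [-0.003 -0.006 -1.   ] yaw err deg 0.06 F(box) [ -2.8 -18.9] -0.3 w -0.0
```

That is 19 N against the stop. Back off, lift clear and look.

```bash
python3 -m pendant '[{"translation":[0,-0.2,0],"delta_rot":[0,0,0]},{"translation":[0,-0.2,0],"delta_rot":[0,0,0]},{"translation":[-0.6,0,0],"delta_rot":[0,0,0]},{"translation":[-0.8,0,0],"delta_rot":[0,0,0]},{"translation":[-1,0,0],"delta_rot":[0,0,0]},{"translation":[-1,0,0],"delta_rot":[0,0,0]},{"translation":[-1,0,-0.5],"delta_rot":[0,0,0]},{"translation":[0,0,-0.8],"delta_rot":[0,0,0]},{"translation":[0,0.5,0],"delta_rot":[0,0,0]},{"translation":[0,0,0],"delta_rot":[0,0,0]},{"translation":[0,0,0],"delta_rot":[0,0,0]}]'
python3 - <<'E'
from h import *
st();f=save("scene","s13");cv2.imwrite("pics/s13c.png",cv2.resize(f[150:300,210:400],None,fx=4,fy=4,interpolation=cv2.INTER_CUBIC))
def crop(p): return (np.array(p)-[210,150])*4+1.5
B=lambda x,y,z:[*(C+RB@[x,y]),z]
pv=np.array([-.038,-.048])
for th in (1.2,1.4,1.57): print(th,crop(proj("scene",B(pv[0]-.056*np.sin(th),pv[1]-.056*np.cos(th),.0445))).round())
for n in("red_tip","blue_tip"):
    for r in spot_point("scene",n)[:1]:
      w=ray("scene",r["location"],.0445);b=RB.T@(w[:2]-C)
      p0=pv if n=="red_tip" else np.array([.057,-.048]);d=b-p0
      print(n,r["p"],crop(r["location"]).round(),b,np.arctan2(-d[0],-d[1]))
for q,z in(("tape_roll",0),("marker",0),("cup_white",0),("bottle_small",0)):
    for r in spot_point("scene",q)[:1]: print(q,r["p"],ray("scene",r["location"],z))
E
```

```text
time: 14.6
tool_pos: [0.3973, -0.0509, 0.2036]
eef_rot: [0.195, 1.562, -0.195]
wrist_force: [-0.1, 0.9, 0.1]
width: -0.0
t 14.6 box [-0.1255 -0.051 ] z 0.2036 down [ 0. -0. -1.] yaw err deg 0.01 F(box) [-0.3  0.8] 0.1 w -0.0
1.2 [317. 399.]
1.4 [304. 391.]
1.57 [295. 384.]
red_tip 0.54 [300. 392.] [-0.09588154 -0.05573355] 1.4379729717343088
blue_tip 0.62 [515. 347.] [ 0.04685878 -0.10457744] 0.17736143536141324
tape_roll 0.92 [0.43006805 0.38199971 0.        ]
marker 0.91 [ 0.40781163 -0.38579564  0.        ]
cup_white 0.56 [0.55069958 0.35919875 0.        ]
bottle_small 0.83 [ 0.69896765 -0.37841338  0.        ]
```

View pics/s13c.png

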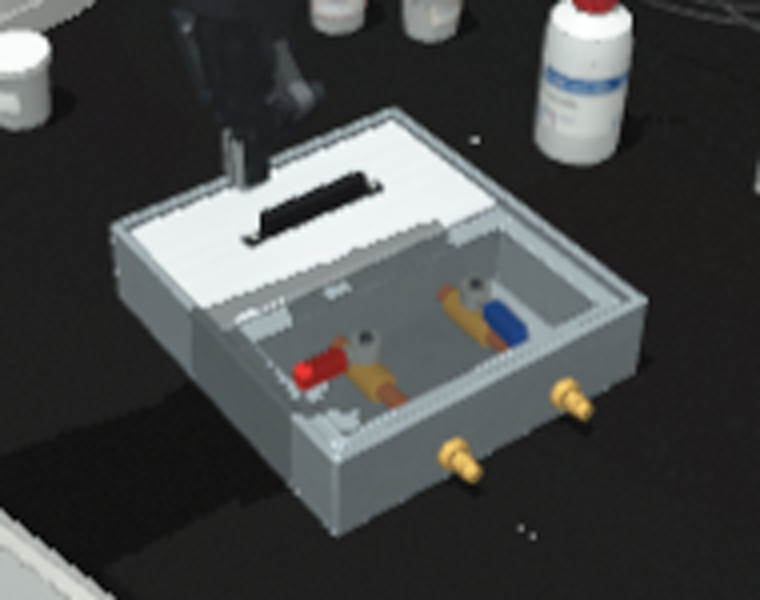

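```bash
python3 -m pendant '[{"translation":[-0.8,1,-0.5],"delta_rot":[0,0,0]},{"translation":[-0.8,1,-0.5],"delta_rot":[0,0,0]},{"translation":[0,1,-0.3],"delta_rot":[0,0,0]},{"translation":[0,1,0],"delta_rot":[0,0,0]},{"translation":[0,1,0],"delta_rot":[0,0,0]},{"translation":[0,1,0],"delta_rot":[0,0,0]},{"translation":[0,1,0],"delta_rot":[0,0,0]},{"translation":[0,0,0],"delta_rot":[0,0,0]},{"translation":[0,0,0],"delta_rot":[0,0,0]}]'
python3 - <<'E'
from h import *
st();f=save("top","t14");cv2.imwrite("pics/t14c.png",cv2.resize(f[145:275,220:355],None,fx=5,fy=4.5,interpolation=cv2.INTER_CUBIC))
crop=lambda p:((p[0]-220+.5)*5-.5,(p[1]-145+.5)*4.5-.5)
B=lambda x,y,z:[*(C+RB@[x,y]),z]
print(crop(proj("top",B(-.038,-.048,.05))),crop(proj("top",B(-.094,-.048,.0445))),crop(proj("top",B(.057,-.104,.0445))))
E
```

```text
time: 16.08
tool_pos: [0.4157, 0.2331, 0.2673]
eef_rot: [0.195, 1.563, -0.196]
wrist_force: [-0.1, -1.0, 0.4]
width: 0.0002
t 16.07 box [-0.1776  0.2288] z 0.2673 down [-0.001 -0.001 -1.   ] yaw err deg 0.0 F(box) [ 0.1 -1. ] 0.4 w 0.0
(np.float64(392.81409025597026), np.float64(360.6514072560136)) (np.float64(370.16343347805656), np.float64(434.7446189208343)) (np.float64(510.9482510037041), np.float64(257.4816697543597))
```

View pics/t14c.png

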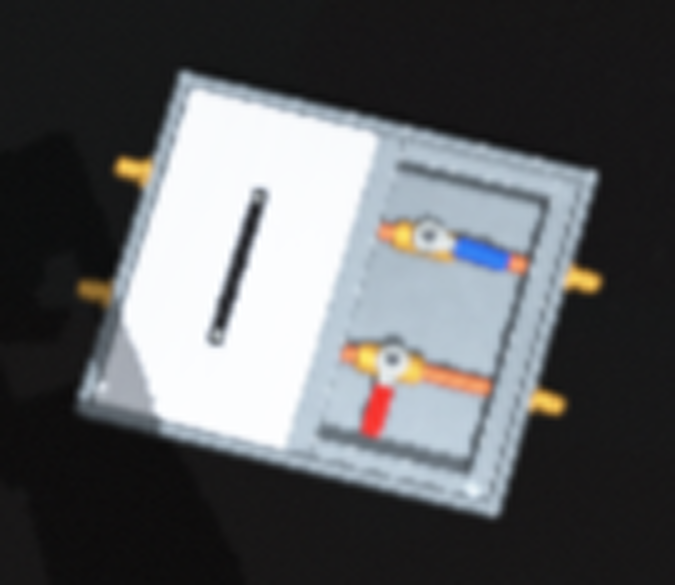

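The top view shows the cover at the far stop with the bar at (237,265). Red is across its pipe with its tip at (372,434), against an ideal of (370,435). Blue is in line with its pipe, and the arm is clear.

```bash
python3 -c "
from rig import *
print(finish_job())"
```

```text
the job is handed in; nothing more can be done
None
```

The job is handed in, at about 16 s on the robot clock. The cover is pushed fully aside, the red handle is shut, and blue is still open.

- **Cover:** I slid it by its bar along the rails, and in the last views it lies flat at the far stop with the well wholly open.
- **Red handle:** I pushed it round clockwise until the force rose to about 19 N at its stop. In the last top view its tip is within about 2 px (in the 5x-enlarged crop) of the fully shut position.
- **Blue handle:** it still lies in line with its pipe.
- **Bystanders:** I checked only with the scene camera. They read within about 10 mm of where they started, which is within the detector's scatter.
- **Clear of everything:** the arm finished about 0.27 m above the bench, next to the box, touching nothing.

**Disagreements:**
- **Fingertip height:** the fingertips are really about 18 mm higher than the reported TCP. My first push therefore passed over the bar without touching it; I corrected the height and repeated the push.
- **Handle angles from the network:** its scene-camera tip points gave red about 1.44 rad and blue about 0.18 rad. The top view showed red closer to 1.57 and blue closer to 0, and I trusted that view and the stop contact.

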